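Open the crate lock and present its shackle

TASK

Unlock the crate lock on the bench: swing its wire guard up and right over to the far side of its hinge until it clicks into its end stop, then turn the dial from click to click until the gap in its rim stands at the shackle's toe. Then pull the steel shackle straight up out of the block and finish holding it in the gripper, upright and still above the lock, about 10 cm higher than it sat, ready to be threaded through the crates; leave the jar, the cap and the stamp beside it alone.

Things in the scene. Friction and masses are not known exactly. Their poses are not given: they have to be found in the camera images.
- lock_block_top (a point): centre of the top face of the lock block: grey steel, 200 (x) x 120 (y) x 40 mm high, screwed to the bench. Its x axis points from the guard's free bar to the guard's hinge, z up. In this frame, mm: dial axis at (-40, 0); shackle legs in 13 mm square sockets at (8, 0) and (44, 0); two grey hinge ears at (82, +-56), 40 x 8 mm, 92 mm high. Tall crates stand behind it, seen from the robot
- guard_bar (a point): middle of the guard's free bar. The guard is a U of 10 mm round steel: two arms (at y = +-47 mm) run 180 mm from the hinge to this bar, which lies along the block's y axis, free for 35 mm either side of here; two 6 mm cross wires, 62 and 128 mm from it, pass over knob and shackle. With the guard level the bar is 62 mm above the block's top
- guard_hinge (a point): middle of the guard's hinge axis (along the block's y axis), 78 mm along x from the block's centre and 62 mm above its top; the bar moves on a circle of 180 mm radius about it
- guard (a joint): guard angle, rad: 0 level over the dial, 1.57 straight up, 2.2 the end stop, leaning away beyond the hinge. It stays where it is left (about 1.5 N at the bar moves it). A spring ball resists from about 1.7 to 2.0 (up to 3 N at the bar); past 2.0 it drives the guard to the stop and keeps it there; seated is above 2.1. Starts at 0 to 0.35
- dial_knob (a point): point on the dial's axis at grip height, 39 mm above the block's top. The dial is a metal disc 80 mm across, upper face 17 mm above the block's top, one gap (19 mm wide, 12 deep) in its rim; on it a white bar knob 44 mm long, 12 wide, top at 46 mm, with a black line on the half towards the gap. The frame turns with the dial: y points along the knob to the gap, z up
- dial (a joint): dial angle, rad, positive anticlockwise from above; 0 when the gap stands at the shackle's toe (knob along the block's +x). Clicks every 0.524 rad (30 degrees), about 0.1 Nm from one to the next; range -1.3 to 2.4. It starts two or three clicks on the positive side: turn it clockwise from above. Within 0.1 rad of 0 the shackle is free
- shackle_crown (a point): middle of the shackle's top bar, 47 mm above the block's top when locked. A loose U of 9 mm round steel, 0.1 to 0.21 kg; its legs, 36 mm apart along its y axis (the block's x), reach 25 mm into the block; the middle 20 mm of the bar is straight and level. A toe (9 mm wide, 8 high) juts 16 mm from the leg nearer the dial, under the rim, so it lifts only through the gap
- shackle: the same shackle; its origin lies midway between its legs at the level of the block's top when locked, z up
- jar_centre (a point): centre of a closed jar, 66 mm across, 91 mm high, standing loose beside the block on the guard bar's side
- cap_centre (a point): centre of a loose jar cap, 63 mm across, 14 mm high, lying near that jar
- stamp_centre (a point): centre of a small wooden rubber stamp, 30 x 50 x 76 mm, standing loose on the hinge side of the block

How it is judged:
By the outcome, as a careful person would: the job done as asked, in the order asked, and still so for the second after the job is handed in, while the arm keeps its last pose, push and grip.
It also fails if it takes over 58 s, if anything falls off the work surface, if the arm or the gripper's body presses on something with over 40 N, if the wrist force passes 120 N, or if a joint passes its speed limit or range.

ROBOT

A 6-joint arm with a two-finger parallel gripper is mounted at the origin on a cart in front of the work surface, level with it; the furniture and walls round the work are solid. World frame = base frame: x ahead of the robot, y to its left, z up, the work surface at z = 0. Lengths are in m, angles in rad, forces in N, time in s.
With the tool pointing down it reaches from about 0.325 to 0.775 m from the base axis. Payload 9.3 kg.
Tool frame: the origin (TCP) lies midway between the tips of the shut fingers; the grasp point (between the pads) lies 19 mm behind it; z points along the fingers, y is the line along which they close (so a half turn about z gives the same grasp; the last joint's range is limited). The gripper opens to 85 mm and grips with 20 to 120 N. Pads are 22 mm wide; open, the fingers measure 114 mm over their backs; the gripper's body (76 mm by 85 mm) begins 54 mm behind the grasp point. The pads swing forward as they close: fully open they stand 13 mm farther back than shut.
Start: joints at [1.116, 0.259, 0.021, 1.334, 0, 1.418], TCP at [0.163, 0.525, 0.204] pointing down, gripper open.
Joint ranges: [-3.04, 3.04], [-0.91, 1.82], [-1.04, 1.36], [-1.92, 1.95], [-1.52, 1.45], [-3.14, 3.14]. Speed limits (rad/s): [2.22, 2.22, 2.79, 3.14, 3.14, 3.14].

INTERFACE

Orientations are given as [roll, pitch, yaw] about the fixed x, y, z axes, in that order (R = Rz(yaw) Ry(pitch) Rx(roll)).
In Python, from station import arm gives the robot as it stands.
- The arm moves only by the tool arm_command, never from a script. Its argument "motion" is a list of rows, each an object of numbers: "dx", "dy", "dz": the shift along the tool's x, y, z in cm; "rx", "ry", "rz": the turn, a rotation vector about the tool's x, y, z in rad. A call has exactly 8 rows; each row is the pose to reach, as a shift and turn from the pose commanded when the call began, along the tool's axes at that moment; what a row does not reach only later rows make up. A row lasts 1/8 s, in which the tool goes at most 62.5 mm and 10.7 degrees, less where a joint would pass 70% of its speed; a pose out of reach is approached as far as the arm can. A call with a gripper value outside its range is refused whole. "hand" is the closure in counts, from 0 (fully open) to 255 (shut), set as the call begins (left out, the last holds). The fingers move at their own pace and stop on an object; the grip force is fixed at half the most. Time passes only in rows, so rows that repeat a pose let the fingers close, or fill a call up. It gives the time, the measured TCP pose, the force, the opening and the grip force at its end, in the units of the state.
- arm.observe(): the state, without advancing time (a new reading comes with each control period).
- arm.grab_frame(name): name is "scene" or "top" or "wrist"; returns a dict with "pixels" (400x640x3 uint8, blue, green, red), "vertical_fov" (degrees; the focal length in pixels is half the picture's height over the tangent of half this angle, whatever the lens; pixels are square), "cx", "cy" (the principal point, pixels), "D" ([k1, k2, p1, p2, k3] as OpenCV has them; the pictures are not rectified), "R" (3x3) and "t" (3): a world point X has camera coordinates R X + t. Camera axes: x right, y down, z forward; pixel columns grow to the right and rows downward; lengths in m; the calibration is good to about 2 mm. A picture is of the moment at which its call begins. There is no depth.
- arm.close_job(): hands the job in; it is judged then, once.
The state is a dict: "time_s": time; "joints": joint angles; "joint_velocities": joint speeds; "tau": joint torques, N m; "tcp_pos": TCP position; "tool_rot": TCP orientation; "contact_force": force on the tool from outside, world axes, zero at the start; "moment": the same for the moment, N m; "finger_gap": opening from 0.0 (shut) to 1.0 (fully open); "grasp_force": force on a finger pad.
Only numpy, scipy, OpenCV 4.12 (cv2) and the standard library are available. Lean on these libraries where they do the work, as an engineer would, in place of code of your own. Each camera call takes 0.05 s, during which the arm holds its last target. There are 200 camera calls.

## Working session

There is one attempt and no reset: what is moved stays moved. The work goes in short steps, Python scripts to look and compute and a tool call to move; the robot and the scene stay as the last step left them, time stands still between calls to the robot, and variables do not carry over. Pictures are saved under pics/ and viewed, at most 10 in all, crops included, and the job is handed in when it is done.

Besides the shell and the picture viewer there is one more tool, called in YAML: its name, and indented under it one key for each argument. arm_command: Moves the arm, as the interface text tells. Its arguments: {"type":"object","properties":{"motion":{"type":"array"},"hand":{"type":"number"}},"required":["motion"]}

```bash
mkdir -p pics
cat > h.py <<'E'
import numpy as np, cv2
from station import arm
def K(f):
    h=f["pixels"].shape[0]; F=h/2/np.tan(np.radians(f["vertical_fov"])/2)
    return np.array([[F,0,f["cx"]],[0,F,f["cy"]],[0,0,1.]])
def ray(f,uv):
    p=cv2.undistortPoints(np.array([[uv]],float),K(f),np.array(f["D"],float))[0,0]
    R=np.array(f["R"]);t=np.array(f["t"])
    return -R.T@t, R.T@np.array([p[0],p[1],1.])
def onz(f,uv,z):
    c,d=ray(f,uv); return c+d*(z-c[2])/d[2]
def tri(f1,a,f2,b):
    c1,d1=ray(f1,a);c2,d2=ray(f2,b)
    s=np.linalg.lstsq(np.c_[d1,-d2],c2-c1,rcond=None)[0]
    p,q=c1+s[0]*d1,c2+s[1]*d2
    return (p+q)/2,np.linalg.norm(p-q)
def proj(f,X):
    R=np.array(f["R"]);t=np.array(f["t"],float)
    return cv2.projectPoints(np.array(X,float).reshape(-1,1,3),cv2.Rodrigues(R)[0],t,K(f),np.array(f["D"],float))[0][:,0]
def grab(n,save):
    f=arm.grab_frame(n); cv2.imwrite(f"pics/{save}.png",f["pixels"]); import pickle; pickle.dump(f,open(f"pics/{save}.pkl","wb")); return f
def load(s):
    import pickle; return pickle.load(open(f"pics/{s}.pkl","rb"))
E
python3 - <<'E'
from h import *
for n in("scene","top","wrist"):
    f=grab(n,n+"0"); print(n,f["vertical_fov"],f["cx"],f["cy"],np.round(-np.array(f["R"]).T@f["t"],3))
print(arm.observe())
E
```

```text
scene 56.56602117062397 317.28662634542525 200.83544571998453 [-0.041  0.44   0.623]
top 43.941284198891815 322.23594496999425 200.55295275052802 [ 0.249 -0.047  1.142]
wrist 70.1413300147815 324.7599305882769 200.1434874679107 [0.095 0.546 0.373]
{'time_s': 0.15, 'joints': array([ 1.11637778e+00,  2.59070949e-01,  2.09623753e-02,  1.33371484e+00,
       -8.12136434e-06,  1.41817901e+00]), 'joint_velocities': array([ 0.00229585, -0.00040251,  0.00091896, -0.00215437, -0.00040234,
       -0.00172203]), 'tau': array([ 2.41741967e-03, -5.55974221e+01,  3.44659317e+01,  1.14432204e-02,
       -1.97367231e-04,  2.94814775e-06]), 'tcp_pos': array([0.16339399, 0.52492275, 0.20331102]), 'tool_rot': array([-3.14057627e+00, -1.48116259e-04,  2.83979136e+00]), 'contact_force': array([ 0.72681348, -1.07665736, -0.0806487 ]), 'moment': array([ 0.00376115, -0.00125778, -0.04764424]), 'grasp_force': 0.0, 'finger_gap': 1.0028124972921755}
```

View pics/top0.png

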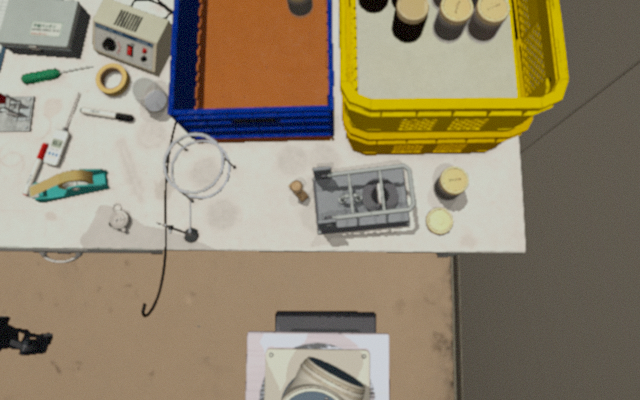

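View pics/scene0.png

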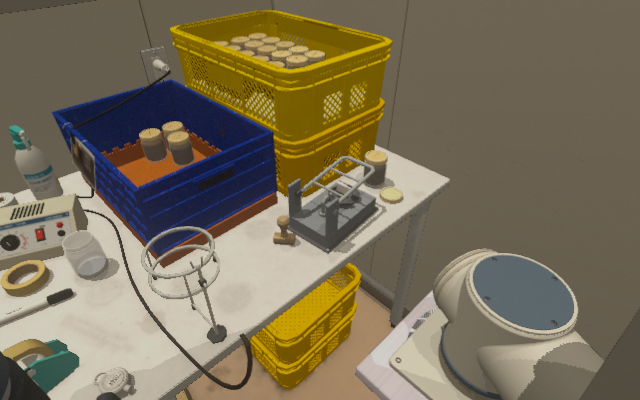

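Run:
```python
from h import *
a=load("top0")["pixels"][150:250,290:480]; b=load("scene0")["pixels"][145:255,265:415]
cv2.imwrite("pics/c1.png",np.vstack([cv2.resize(a,(570,300),interpolation=2),cv2.resize(b[:,:],(409,300),interpolation=2).copy() if 0 else cv2.copyMakeBorder(cv2.resize(b,(409,300),interpolation=2),0,0,0,161,0)]))
for uv in [(313,200),(411,200),(360,165),(360,235)]: print(uv,onz(load("top0"),uv,0.04))
```

```text
(313, 200) [0.44600779 0.01350152 0.04      ]
(411, 200) [ 0.447071   -0.20728248  0.04      ]
(360, 165) [ 0.5277243  -0.09281214  0.04      ]
(360, 235) [ 0.3673239  -0.09240991  0.04      ]
```

View pics/c1.png

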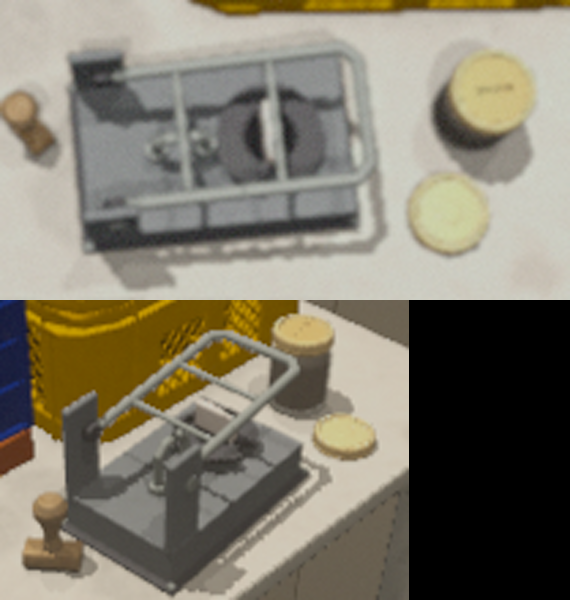

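The guard is raised slightly, with its free bar at the right (top px ≈ 411,190) towards the jar. The knob lies roughly along world x and the hinge ears are on the left (px ≈ 320). Next I move the wrist camera over the lock.

arm_command:
  motion:
    - {"dx":0,"dy":0,"dz":-6,"rz":-0.05}
    - {"dx":0,"dy":0,"dz":-12,"rz":-0.1}
    - {"dx":-4,"dy":-4.4,"dz":-15,"rz":-0.15}
    - {"dx":-8,"dy":-8.9,"dz":-17.5,"rz":-0.2}
    - {"dx":-12,"dy":-13.4,"dz":-19.7,"rz":-0.25}
    - {"dx":-16,"dy":-17.8,"dz":-19.7,"rz":-0.3}
    - {"dx":-20,"dy":-22.3,"dz":-19.7,"rz":-0.302}
    - {"dx":-24,"dy":-26.7,"dz":-19.7,"rz":-0.302}
  hand: 110

```text
invalid input
```

arm_command:
  motion:
    - {"dx":-2.5,"dy":-5}
    - {"dx":-5,"dy":-10}
    - {"dx":-7.5,"dy":-15}
    - {"dx":-10,"dy":-20}
    - {"dx":-12,"dy":-25}
    - {"dx":-13,"dy":-30}
    - {"dx":-13,"dy":-30}
    - {"dx":-13,"dy":-30}

```text
invalid input
```

Run:
```python
from h import *
f=grab("wrist","w1"); print(np.round(-np.array(f["R"]).T@f["t"],3),np.round(f["R"],3),np.array(f["D"]))
s=arm.observe(); print({k:np.round(s[k],3) for k in s})
```

```text
[0.095 0.546 0.373] [[ 0.297  0.955 -0.001]
 [ 0.916 -0.285  0.283]
 [ 0.269 -0.085 -0.959]] [-0.04715137  0.          0.          0.          0.        ]
{'time_s': np.float64(0.2), 'joints': array([1.116, 0.259, 0.021, 1.334, 0.   , 1.418]), 'joint_velocities': array([ 0.001, -0.002,  0.   , -0.001,  0.   ,  0.002]), 'tau': array([ 1.0000e-03, -5.5544e+01,  3.4442e+01,  1.0000e-02, -0.0000e+00,
       -0.0000e+00]), 'tcp_pos': array([0.163, 0.525, 0.203]), 'tool_rot': array([-3.141, -0.   ,  2.84 ]), 'contact_force': array([ 0.201, -0.264,  0.323]), 'moment': array([-0.042, -0.029,  0.017]), 'grasp_force': np.float64(0.0), 'finger_gap': np.float64(0.995)}
```

View pics/w1.png

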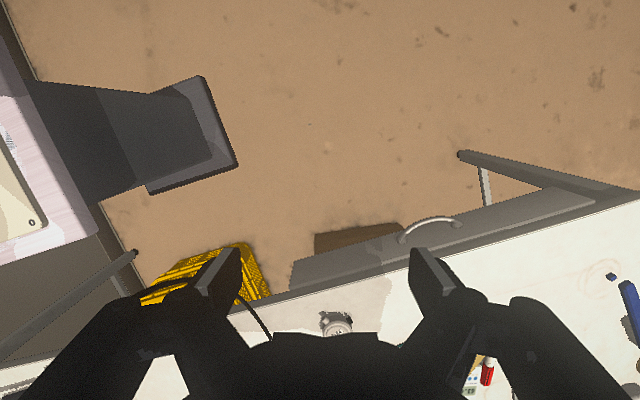

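Wrist view: still over the floor, and the gripper fills rows > 245. The move was refused, probably because each row needs all six keys.

arm_command:
  motion:
    - {"dx":0,"dy":0,"dz":-6,"rx":0,"ry":0,"rz":-0.05}
    - {"dx":0,"dy":0,"dz":-12,"rx":0,"ry":0,"rz":-0.1}
    - {"dx":-4,"dy":-4.4,"dz":-15,"rx":0,"ry":0,"rz":-0.15}
    - {"dx":-8,"dy":-8.9,"dz":-17.5,"rx":0,"ry":0,"rz":-0.2}
    - {"dx":-12,"dy":-13.4,"dz":-19.7,"rx":0,"ry":0,"rz":-0.25}
    - {"dx":-16,"dy":-17.8,"dz":-19.7,"rx":0,"ry":0,"rz":-0.3}
    - {"dx":-20,"dy":-22.3,"dz":-19.7,"rx":0,"ry":0,"rz":-0.302}
    - {"dx":-24,"dy":-26.7,"dz":-19.7,"rx":0,"ry":0,"rz":-0.302}
  hand: 110

```text
time_s: 1.2
tcp_pos: [0.3135, 0.1971, 0.4009]
tool_rot: [3.141, 0.001, -3.141]
contact_force: [1.3, 1.1, -0.1]
finger_gap: 0.569
grasp_force: 0.0
```

arm_command:
  motion:
    - {"dx":-2.5,"dy":-5,"dz":0,"rx":0,"ry":0,"rz":0}
    - {"dx":-5,"dy":-10,"dz":0,"rx":0,"ry":0,"rz":0}
    - {"dx":-7.5,"dy":-15,"dz":0,"rx":0,"ry":0,"rz":0}
    - {"dx":-10,"dy":-20,"dz":0,"rx":0,"ry":0,"rz":0}
    - {"dx":-12,"dy":-25,"dz":0,"rx":0,"ry":0,"rz":0}
    - {"dx":-13,"dy":-30,"dz":0,"rx":0,"ry":0,"rz":0}
    - {"dx":-13,"dy":-30,"dz":0,"rx":0,"ry":0,"rz":0}
    - {"dx":-13,"dy":-30,"dz":0,"rx":0,"ry":0,"rz":0}

```text
time_s: 2.2
tcp_pos: [0.4432, -0.101, 0.4007]
tool_rot: [3.141, -0.0, 3.141]
contact_force: [0.3, 1.1, 0.3]
finger_gap: 0.567
grasp_force: 0.0
```

Run:
```python
from h import *
f=grab("wrist","w2"); s=arm.observe(); print(s["tcp_pos"],s["tool_rot"],s["joints"])
a=cv2.resize(f["pixels"][40:260,160:480],(800,550),interpolation=2)
cv2.imwrite("pics/w2c.png",a)
```

```text
[ 0.44308069 -0.10047524  0.40097442] [ 3.14148644e+00  1.63044672e-04 -3.14107360e+00] [-4.08172662e-01  1.10557458e-01  3.32483841e-01  1.79261530e+00
  1.62257123e-04 -4.08691716e-01]
```

View pics/w2c.png

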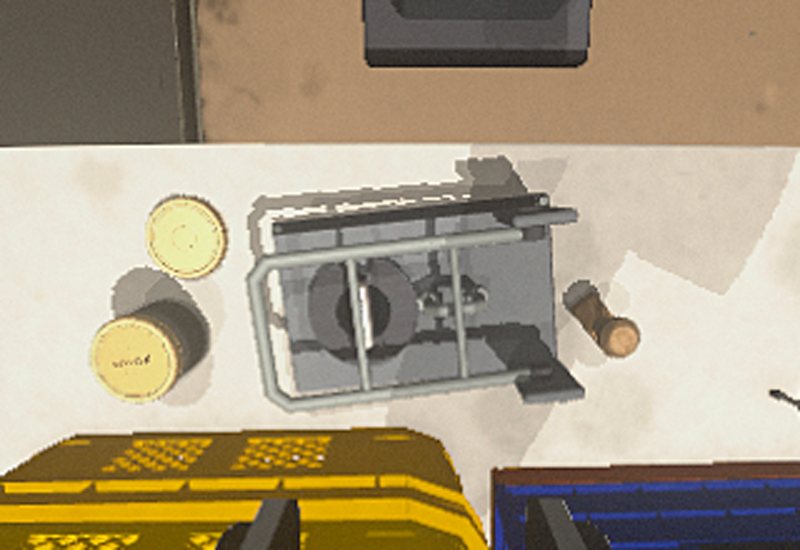

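The wrist crop (scale 2.5, origin 160,40) shows the whole lock. Block top corners are ≈ (277,234), (297,393) and (549,207), the dial centre ≈ (362,308), the knob vertical at ≈ (367,318), the bar middle ≈ (270,335), and the shackle ≈ (455,297). The block is turned about 5° from world y.

```bash
cat >> h.py <<'E'
def frame(c,x):
    c=np.array(c,float);x=np.array([x[0],x[1],0.]);x/=np.linalg.norm(x);y=np.cross([0,0,1],x)
    return c,x,y
E
python3 - <<'E'
from h import *
f=load("w2"); T=load("top0"); S=load("scene0")
cr=lambda u,v:(160+(u+.5)/2.5-.5,40+(v+.5)/2.5-.5)
FL,BL,FR=[onz(f,cr(*p),.04) for p in((277,234),(297,393),(549,207))]
print("FL,BL,FR",FL,BL,FR,np.linalg.norm(FL-BL),np.linalg.norm(FL-FR))
# subpixel fits: disc mask, knob white mask
x=(FR-FL);x/=np.linalg.norm(x);y2=FL-BL;print("yaw",np.degrees(np.arctan2(-x[0],x[1])),np.degrees(np.arctan2(y2[1],y2[0])))
d=onz(f,cr(362,308),.057);print("dial",d)
for p in((362,290),(372,347)):print("knobend",onz(f,cr(*p),.086))
e=[onz(f,cr(*p),.132) for p in((577,213),(583,392))]; print("ears outer",e,np.linalg.norm(e[0]-e[1]))
print("crown",onz(f,cr(457,297),.087))
p=np.degrees(np.arctan2(1,1))
yaw=np.radians(5.5); xd=np.array([-np.sin(yaw),np.cos(yaw),0])
c0=FL+xd*.1+np.cross([0,0,1],xd)*-.06; cd=d+xd*.04; print("centre from FL",c0,"from dial",cd)
c=(c0+cd)/2;c[2]=.04
best=[]
for g in np.arange(0,.5,.02):
    h=c+xd*.078+[0,0,.062]; b=h+.18*(-np.cos(g)*xd+np.sin(g)*np.array([0,0,1]))
    best.append((np.linalg.norm(proj(f,b)[0]-cr(270,335)),np.linalg.norm(proj(T,b)[0]-(290+364/3,150+115/3)),g,b))
for k in sorted(best,key=lambda k:k[0]+k[1])[:4]:print(k)
E
```

```text
FL,BL,FR [ 0.40046015 -0.20039855  0.04      ] [ 0.52100573 -0.1911826   0.04      ] [ 0.38150461 -0.0028747   0.04      ] 0.12089735502706721 0.1984313169858076
yaw 5.481650887653787 -175.62812734559742
dial [ 0.45226015 -0.13818122  0.057     ]
knobend [ 0.43541   -0.1358552  0.086    ]
knobend [ 0.47492564 -0.12970811  0.086     ]
ears outer [array([ 0.38319359, -0.00293824,  0.132     ]), array([0.49458033, 0.00777123, 0.132     ])] 0.11190039574832515
crown [ 0.44009054 -0.07131623  0.087     ]
centre from FL [ 0.45059935 -0.09510819  0.04      ] from dial [ 0.44842632 -0.09836537  0.057     ]
(np.float64(2.2883569721580934), np.float64(0.11000858471469915), np.float64(0.06), array([ 0.45925805, -0.19794478,  0.11279352]))
(np.float64(2.2528646588040164), np.float64(0.26067052507557975), np.float64(0.04), array([ 0.4592753 , -0.19812387,  0.10919808]))
(np.float64(2.3985664310788297), np.float64(0.4615724700157547), np.float64(0.08), array([ 0.45923392, -0.19769415,  0.11638464]))
(np.float64(2.3121332742542604), np.float64(0.6435085923698136), np.float64(0.02), array([ 0.45928565, -0.19823136,  0.10559976]))
```

Run:
```python
from h import *
f=load("w2"); T=load("top0"); S=load("scene0")
cr=lambda u,v:(160+(u+.5)/2.5-.5,40+(v+.5)/2.5-.5)
w=cr(269,337); t=(290+364/3,150+115/3); s=(265+258/2.727,145+50/2.727)
print(tri(f,w,S,s),tri(f,w,T,t),tri(T,t,S,s))
yaw=np.radians(5.3); c,x,y=frame((.45,-.0965,.04),(-np.sin(yaw),np.cos(yaw)))
for g in np.arange(0,.4,.05):
    b=c+x*.078+[0,0,.062]+.18*(-np.cos(g)*x+np.sin(g)*np.array([0,0,1]))
    print(round(g,2),np.round(b,4),np.round(proj(f,b)[0]-w,1),np.round(proj(T,b)[0]-t,1),np.round(proj(S,b)[0]-s,1))
```

```text
(array([ 0.46057577, -0.1950221 ,  0.11795424]), np.float64(0.002016993261944815)) (array([ 0.47032146, -0.20509271,  0.06505731]), np.float64(0.003079168329722211)) (array([ 0.45900087, -0.19652026,  0.11764856]), np.float64(0.0023238430527591928))
0.0 [ 0.4594 -0.1981  0.102 ] [-0.4 -3. ] [-0.6  0.8] [0.3 5. ]
0.05 [ 0.4594 -0.1978  0.111 ] [-1.3 -2. ] [-0.1 -0. ] [0.5 2. ]
0.1 [ 0.4593 -0.1972  0.12  ] [-2. -1.] [ 0.1 -0.8] [ 0.6 -0.8]
0.15 [ 0.4592 -0.1961  0.1289] [-2.4  0. ] [ 0.2 -1.6] [ 0.6 -3.7]
0.2 [ 0.4591 -0.1945  0.1378] [-2.6  1. ] [ 0.1 -2.4] [ 0.5 -6.5]
0.25 [ 0.4589 -0.1925  0.1465] [-2.5  2.1] [-0.3 -3.2] [ 0.3 -9.2]
0.3 [ 0.4587 -0.1901  0.1552] [-2.   3.1] [-0.9 -4. ] [ -0.  -11.8]
0.35 [ 0.4584 -0.1872  0.1637] [-1.3  4.1] [-1.7 -4.8] [ -0.4 -14.4]
```

arm_command:
  motion:
    - {"dx":-0.9,"dy":-5,"dz":0,"rx":0,"ry":0,"rz":-0.05}
    - {"dx":-1.7,"dy":-9.5,"dz":3,"rx":0,"ry":0,"rz":-0.0925}
    - {"dx":-1.7,"dy":-9.5,"dz":9,"rx":0,"ry":0,"rz":-0.0925}
    - {"dx":-1.7,"dy":-9.5,"dz":15,"rx":0,"ry":0,"rz":-0.0925}
    - {"dx":-1.7,"dy":-9.5,"dz":20,"rx":0,"ry":0,"rz":-0.0925}
    - {"dx":-1.7,"dy":-9.5,"dz":25,"rx":0,"ry":0,"rz":-0.0925}
    - {"dx":-1.7,"dy":-9.5,"dz":28,"rx":0,"ry":0,"rz":-0.0925}
    - {"dx":-1.7,"dy":-9.5,"dz":30.2,"rx":0,"ry":0,"rz":-0.0925}

```text
time_s: 3.25
tcp_pos: [0.4602, -0.1943, 0.0979]
tool_rot: [3.141, -0.0, -3.047]
contact_force: [0.6, 0.1, -0.9]
finger_gap: 0.571
grasp_force: 0.0
```

Run:
```python
from h import *
f=grab("scene","s2"); w=grab("wrist","w3"); s=arm.observe(); print(s["tcp_pos"],s["tool_rot"],s["contact_force"])
a=cv2.resize(f["pixels"][110:230,290:430],(560,480),interpolation=2)
b=cv2.resize(w["pixels"][100:400,200:400],(240,360),interpolation=2)
b=cv2.copyMakeBorder(b,0,120,0,0,0)
cv2.imwrite("pics/s2c.png",np.hstack([a,b]))
```

```text
[ 0.45948239 -0.19404183  0.09736369] [ 3.13964535e+00 -2.29534292e-03 -3.04679253e+00] [-0.65979025  0.23865531  0.54055579]
```

View pics/s2c.png

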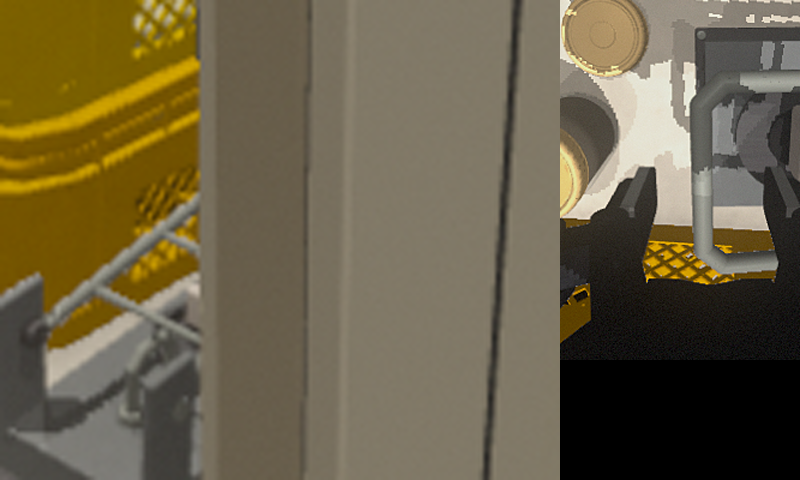

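The scene view is blocked by the arm. In the wrist view the guard bar (px ≈ 703 in the composite) lies centrally between the fingertips (655 and 768). Closing.

arm_command:
  motion:
    - {"dx":0,"dy":0,"dz":0,"rx":0,"ry":0,"rz":0}
    - {"dx":0,"dy":0,"dz":0,"rx":0,"ry":0,"rz":0}
    - {"dx":0,"dy":0,"dz":0,"rx":0,"ry":0,"rz":0}
    - {"dx":0,"dy":0,"dz":0,"rx":0,"ry":0,"rz":0}
    - {"dx":0,"dy":0,"dz":0,"rx":0,"ry":0,"rz":0}
    - {"dx":0,"dy":0,"dz":0,"rx":0,"ry":0,"rz":0}
    - {"dx":0,"dy":0,"dz":0,"rx":0,"ry":0,"rz":0}
    - {"dx":0,"dy":0,"dz":0,"rx":0,"ry":0,"rz":0}
  hand: 255

```text
time_s: 4.35
tcp_pos: [0.4603, -0.1961, 0.0988]
tool_rot: [3.142, -0.0, -3.049]
contact_force: [-0.4, -0.4, -0.0]
finger_gap: -0.003
grasp_force: 0.0
```

Run:
```python
import numpy as np
g0=.09
for g in list(np.arange(.15,2.3,.1))+[2.2]:
    print(round(g,2),round(18*(np.cos(g0)-np.cos(g)),2),round(-18*(np.sin(g)-np.sin(g0)),2))
```

```text
0.15 0.13 -1.07
0.25 0.49 -2.84
0.35 1.02 -4.55
0.45 1.72 -6.21
0.55 2.58 -7.79
0.65 3.6 -9.28
0.75 4.76 -10.65
0.85 6.05 -11.91
0.95 7.46 -13.02
1.05 8.97 -14.0
1.15 10.57 -14.81
1.25 12.25 -15.46
1.35 13.99 -15.95
1.45 15.76 -16.25
1.55 17.55 -16.38
1.65 19.35 -16.33
1.75 21.14 -16.09
1.85 22.89 -15.69
1.95 24.59 -15.1
2.05 26.23 -14.35
2.15 27.78 -13.45
2.25 29.23 -12.39
2.2 28.52 -12.94
```

The fingers shut on nothing. Looking again.

Run:
```python
from h import *
w=grab("wrist","w4"); 
cv2.imwrite("pics/w4c.png",cv2.resize(w["pixels"][60:340,180:500],(800,700))[:600])
s=arm.observe();print(proj(w,s["tcp_pos"]),proj(w,s["tcp_pos"]+[0,0,.019]))
```

```text
[[325.37373006 232.38028309]] [[325.42433647 245.16326777]]
```

View pics/w4c.png

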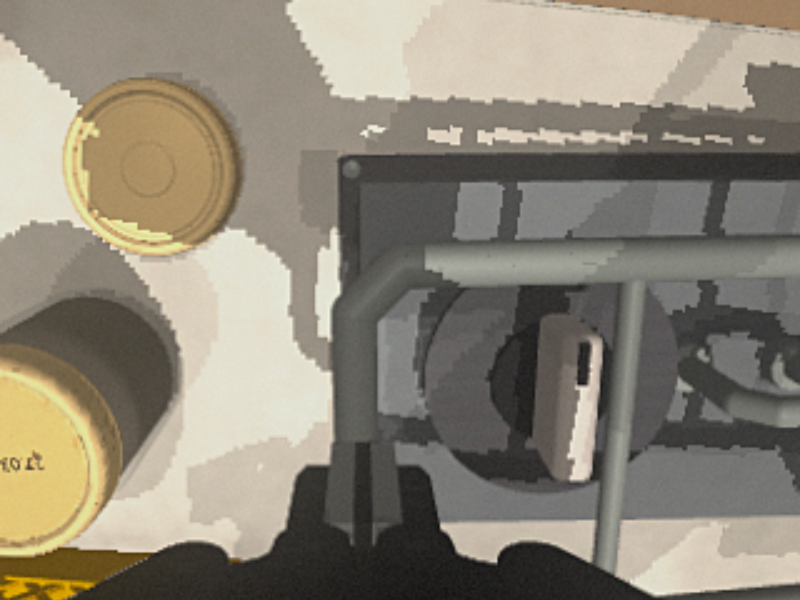

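The fingertips (crop ≈ 362,442) cover the bar (centreline x ≈ 357), so the bar passes under them. I'll triangulate again using this closer view.

Run:
```python
from h import *
w=load("w4"); f=load("w2")
cw=lambda u,v:(180+(u+.5)/2.5-.5,60+(v+.5)/2.5-.5)
cr=lambda u,v:(160+(u+.5)/2.5-.5,40+(v+.5)/2.5-.5)
print("cam",-np.array(w["R"]).T@w["t"])
yaw=np.radians(5.3); c,x,y=frame((.45,-.0965,.04),(-np.sin(yaw),np.cos(yaw)))
B=lambda P:np.round([(P-c)@x*1000,(P-c)@y*1000,P[2]*1000],1)
for z in(.095,.102,.11,.12,.13): print(z,"bar",B(onz(w,cw(357,400),z)),"arm",B(onz(w,cw(500,260),z)),"wire2 ",B(onz(w,cw(627,300),z)))
for z in(.095,.102,.11,.12,.13,.14,.15): print(z,"w2: bar",B(onz(f,cr(268,335),z)),"armnear",B(onz(f,cr(400,247),z)),"armfar",B(onz(f,cr(400,392),z)))
print("corner",B(onz(w,cw(342,180),.04)),"knob top ends",B(onz(w,cw(590,335),.086)),B(onz(w,cw(578,475),.086)),"disc",B(onz(w,cw(552,375),.057)))
for a,b in ((335,378),): 
  for z in(.095,.105,.115,.13):print(z,"bar width",B(onz(w,cw(b,400),z))-B(onz(w,cw(a,400),z)), "arm thick", B(onz(w,cw(550,241),z))-B(onz(w,cw(550,280),z)))
```

```text
cam [ 0.3889529  -0.20303498  0.26878592]
0.095 bar [-102.     6.2   95. ] arm [-66.8  42.8  95. ] wire2  [-34.3  32.8  95. ]
0.102 bar [-101.9    8.8  102. ] arm [-68.1  43.9 102. ] wire2  [-36.9  34.3 102. ]
0.11 bar [-101.9   11.8  110. ] arm [-69.7  45.2 110. ] wire2  [-40.   36.1 110. ]
0.12 bar [-101.8   15.5  120. ] arm [-71.6  46.8 120. ] wire2  [-43.8  38.3 120. ]
0.13 bar [-101.7   19.2  130. ] arm [-73.6  48.4 130. ] wire2  [-47.6  40.4 130. ]
0.095 w2: bar [-104.1   -5.    95. ] armnear [-9.1 45.  95. ] armfar [-18.8 -53.4  95. ]
0.102 w2: bar [-102.6   -3.7  102. ] armnear [ -8.9  45.5 102. ] armfar [-18.5 -51.4 102. ]
0.11 w2: bar [-100.8   -2.3  110. ] armnear [ -8.7  46.  110. ] armfar [-18.1 -49.2 110. ]
0.12 w2: bar [-98.5  -0.6 120. ] armnear [ -8.5  46.7 120. ] armfar [-17.7 -46.4 120. ]
0.13 w2: bar [-96.3   1.2 130. ] armnear [ -8.3  47.4 130. ] armfar [-17.2 -43.7 130. ]
0.14 w2: bar [-94.1   2.9 140. ] armnear [ -8.   48.1 140. ] armfar [-16.8 -40.9 140. ]
0.15 w2: bar [-91.8   4.7 150. ] armnear [ -7.8  48.8 150. ] armfar [-16.3 -38.1 150. ]
corner [-107.    59.2   40. ] knob top ends [-39.8  21.3  86. ] [-39.5 -19.8  86. ] disc [-41.1   0.5  57. ]
0.095 bar width [11.2  0.   0. ] arm thick [-0.7  9.7  0. ]
0.105 bar width [10.5  0.   0. ] arm thick [-0.7  9.1  0. ]
0.115 bar width [9.9 0.  0. ] arm thick [-0.6  8.6  0. ]
0.13 bar width [9. 0. 0.] arm thick [-0.6  7.8  0. ]
```

The block frame checks out: the knob ends come out at (-40, ±20). The bar is nearly level, at block x ≈ -102, and my tips are a little too high. I'll open, go 14 mm lower and close again.

arm_command:
  motion:
    - {"dx":0,"dy":0,"dz":-0.5,"rx":0,"ry":0,"rz":0}
    - {"dx":0,"dy":-0.2,"dz":-0.5,"rx":0,"ry":0,"rz":0}
    - {"dx":0,"dy":-0.2,"dz":-0.5,"rx":0,"ry":0,"rz":0}
    - {"dx":0,"dy":-0.2,"dz":-0.5,"rx":0,"ry":0,"rz":0}
    - {"dx":0,"dy":-0.2,"dz":0,"rx":0,"ry":0,"rz":0}
    - {"dx":0,"dy":-0.2,"dz":0.6,"rx":0,"ry":0,"rz":0}
    - {"dx":0,"dy":-0.2,"dz":1.2,"rx":0,"ry":0,"rz":0}
    - {"dx":0,"dy":-0.2,"dz":1.5,"rx":0,"ry":0,"rz":0}
  hand: 130

```text
time_s: 5.4
tcp_pos: [0.4603, -0.1979, 0.0832]
tool_rot: [3.141, -0.001, -3.049]
contact_force: [0.8, 1.1, -0.5]
finger_gap: 0.488
grasp_force: 0.0
```

arm_command:
  motion:
    - {"dx":0,"dy":0,"dz":0,"rx":0,"ry":0,"rz":0}
    - {"dx":0,"dy":0,"dz":0,"rx":0,"ry":0,"rz":0}
    - {"dx":0,"dy":0,"dz":0,"rx":0,"ry":0,"rz":0}
    - {"dx":0,"dy":0,"dz":0,"rx":0,"ry":0,"rz":0}
    - {"dx":0,"dy":0,"dz":0,"rx":0,"ry":0,"rz":0}
    - {"dx":0,"dy":0,"dz":0,"rx":0,"ry":0,"rz":0}
    - {"dx":0,"dy":0,"dz":0,"rx":0,"ry":0,"rz":0}
    - {"dx":0,"dy":0,"dz":0,"rx":0,"ry":0,"rz":0}
  hand: 255

```text
time_s: 6.4
tcp_pos: [0.4605, -0.1977, 0.0837]
tool_rot: [3.141, 0.0, -3.049]
contact_force: [0.8, 5.6, -0.1]
finger_gap: 0.086
grasp_force: 58.7
```

Bar gripped (58.7 N). Now I swing it along the arc.

arm_command:
  motion:
    - {"dx":0,"dy":0.05,"dz":-0.9,"rx":0,"ry":0,"rz":0}
    - {"dx":0,"dy":0.17,"dz":-1.97,"rx":0,"ry":0,"rz":0}
    - {"dx":0,"dy":0.35,"dz":-3.04,"rx":0,"ry":0,"rz":0}
    - {"dx":0,"dy":0.6,"dz":-4.1,"rx":0,"ry":0,"rz":0}
    - {"dx":0,"dy":0.91,"dz":-5.12,"rx":0,"ry":0,"rz":0}
    - {"dx":0,"dy":1.28,"dz":-6.14,"rx":0,"ry":0,"rz":0}
    - {"dx":0,"dy":1.71,"dz":-7.13,"rx":0,"ry":0,"rz":0}
    - {"dx":0,"dy":2.2,"dz":-8.1,"rx":0,"ry":0,"rz":0}

```text
time_s: 7.4
tcp_pos: [0.4567, -0.1714, 0.1627]
tool_rot: [3.131, -0.004, -3.046]
contact_force: [1.5, 24.4, -17.2]
finger_gap: 0.086
grasp_force: 58.4
```

arm_command:
  motion:
    - {"dx":0,"dy":0.98,"dz":-0.62,"rx":0,"ry":0,"rz":0}
    - {"dx":0,"dy":1.84,"dz":-1.77,"rx":0,"ry":0,"rz":0}
    - {"dx":0,"dy":2.79,"dz":-2.85,"rx":0,"ry":0,"rz":0}
    - {"dx":0,"dy":3.82,"dz":-3.86,"rx":0,"ry":0,"rz":0}
    - {"dx":0,"dy":4.93,"dz":-4.77,"rx":0,"ry":0,"rz":0}
    - {"dx":0,"dy":6.11,"dz":-5.6,"rx":0,"ry":0,"rz":0}
    - {"dx":0,"dy":7.35,"dz":-6.33,"rx":0,"ry":0,"rz":0}
    - {"dx":0,"dy":8.65,"dz":-6.96,"rx":0,"ry":0,"rz":0}

```text
time_s: 8.4
tcp_pos: [0.4491, -0.0901, 0.2353]
tool_rot: [-3.14, -0.002, -3.05]
contact_force: [-9.2, -1.4, -2.8]
finger_gap: 0.08
grasp_force: 59.1
```

arm_command:
  motion:
    - {"dx":0,"dy":1.34,"dz":-0.52,"rx":0,"ry":0,"rz":0}
    - {"dx":0,"dy":2.72,"dz":-0.93,"rx":0,"ry":0,"rz":0}
    - {"dx":0,"dy":4.13,"dz":-1.23,"rx":0,"ry":0,"rz":0}
    - {"dx":0,"dy":5.55,"dz":-1.42,"rx":0,"ry":0,"rz":0}
    - {"dx":0,"dy":7.0,"dz":-1.5,"rx":0,"ry":0,"rz":0}
    - {"dx":0,"dy":8.43,"dz":-1.45,"rx":0,"ry":0,"rz":0}
    - {"dx":0,"dy":9.86,"dz":-1.3,"rx":0,"ry":0,"rz":0}
    - {"dx":0,"dy":11.28,"dz":-1.03,"rx":0,"ry":0,"rz":0}

```text
time_s: 9.4
tcp_pos: [0.4407, 0.0228, 0.2452]
tool_rot: [-3.141, 0.002, -3.049]
contact_force: [-0.1, -1.8, 3.0]
finger_gap: 0.082
grasp_force: 60.7
```

arm_command:
  motion:
    - {"dx":0,"dy":1.39,"dz":0.38,"rx":0,"ry":0,"rz":0}
    - {"dx":0,"dy":2.74,"dz":0.87,"rx":0,"ry":0,"rz":0}
    - {"dx":0,"dy":4.04,"dz":1.47,"rx":0,"ry":0,"rz":0}
    - {"dx":0,"dy":5.31,"dz":2.18,"rx":0,"ry":0,"rz":0}
    - {"dx":0,"dy":5.9,"dz":2.55,"rx":0,"ry":0,"rz":0}
    - {"dx":0,"dy":6.2,"dz":2.77,"rx":0,"ry":0,"rz":0}
    - {"dx":0,"dy":6.2,"dz":2.77,"rx":0,"ry":0,"rz":0}
    - {"dx":0,"dy":6.2,"dz":2.77,"rx":0,"ry":0,"rz":0}

```text
time_s: 10.4
tcp_pos: [0.4324, 0.0846, 0.2164]
tool_rot: [3.14, -0.004, -3.049]
contact_force: [-5.7, 2.3, 0.4]
finger_gap: 0.083
grasp_force: 61.1
```

arm_command:
  motion:
    - {"dx":0,"dy":0,"dz":0,"rx":0,"ry":0,"rz":0}
    - {"dx":0,"dy":0,"dz":0,"rx":0,"ry":0,"rz":0}
    - {"dx":0,"dy":0,"dz":0,"rx":0,"ry":0,"rz":0}
    - {"dx":0,"dy":0,"dz":0,"rx":0,"ry":0,"rz":0}
    - {"dx":0,"dy":0,"dz":-4,"rx":0,"ry":0,"rz":0}
    - {"dx":0,"dy":0,"dz":-9,"rx":0,"ry":0,"rz":0}
    - {"dx":0,"dy":-5,"dz":-10,"rx":0,"ry":0,"rz":0}
    - {"dx":0,"dy":-11,"dz":-10,"rx":0,"ry":0,"rz":0}
  hand: 130

```text
time_s: 11.4
tcp_pos: [0.4451, -0.0262, 0.3182]
tool_rot: [-3.141, 0.003, -3.046]
contact_force: [0.0, 1.0, -0.6]
finger_gap: 0.489
grasp_force: 0.0
```

arm_command:
  motion:
    - {"dx":0,"dy":-5.5,"dz":2,"rx":0,"ry":0,"rz":0}
    - {"dx":0,"dy":-10,"dz":6,"rx":0,"ry":0,"rz":0}
    - {"dx":0,"dy":-11.2,"dz":11,"rx":0,"ry":0,"rz":0}
    - {"dx":0,"dy":-11.2,"dz":14,"rx":0,"ry":0,"rz":0}
    - {"dx":0,"dy":-11.2,"dz":16,"rx":0,"ry":0,"rz":0}
    - {"dx":0,"dy":-11.2,"dz":17,"rx":0,"ry":0,"rz":0}
    - {"dx":0,"dy":-11.2,"dz":17,"rx":0,"ry":0,"rz":0}
    - {"dx":0,"dy":-11.2,"dz":17,"rx":0,"ry":0,"rz":0}

```text
time_s: 12.4
tcp_pos: [0.4553, -0.1372, 0.1478]
tool_rot: [-3.141, 0.001, -3.049]
contact_force: [-0.2, 0.4, -1.1]
finger_gap: 0.489
grasp_force: 0.0
```

Run:
```python
from h import *
w=grab("wrist","w5"); f=grab("scene","s5"); s=arm.observe();print(s["tcp_pos"],s["tool_rot"],s["joints"])
yaw=np.radians(5.3); c,x,y=frame((.45,-.0965,.04),(-np.sin(yaw),np.cos(yaw)))
P=s["tcp_pos"]-c; print("blk",P@x,P@y)
for g in(2.0,2.2): print(g,proj(f,c+x*.078+[0,0,.062]+.18*(-np.cos(g)*x+np.sin(g)*np.array([0,0,1]))))
a=cv2.resize(w["pixels"][60:360,180:500],(533,500)); b=cv2.resize(f["pixels"][100:260,250:335],(266,500))
cv2.imwrite("pics/w5c.png",np.hstack([a,b]))
```

```text
[ 0.45529766 -0.1372065   0.14776626] [-3.14083429e+00  1.19443877e-03 -3.04873236e+00] [-4.69421792e-01  1.56215634e-01 -2.57755031e-01  1.15541082e+00
 -4.82656255e-06 -5.62281632e-01]
blk -0.0410218189008144 -0.0015149293343985847
2.0 [[287.40351091 150.82525269]]
2.2 [[276.15943035 165.67600756]]
```

View pics/w5c.png

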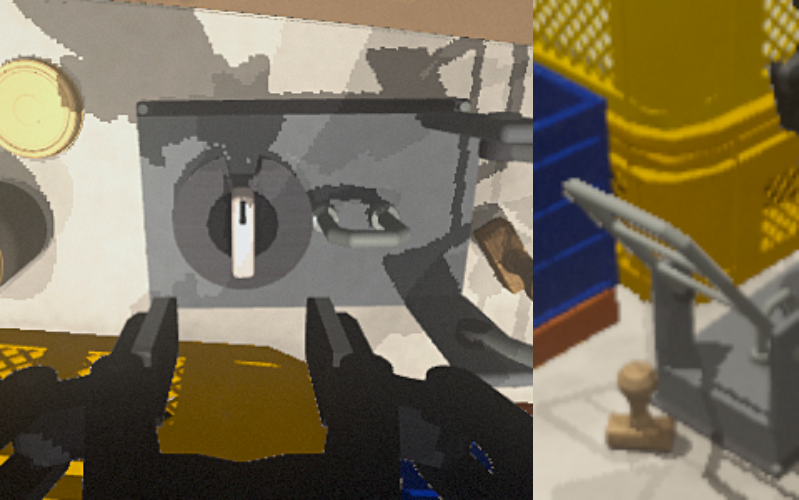

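The guard is at its stop: scene bar middle ≈ (279,168) against (276,166) predicted for 2.2 rad. The knob, at crop (243,238), points straight at block +y with the gap at (240,165), so it is three clicks from zero. Going down onto the knob.

arm_command:
  motion:
    - {"dx":0.15,"dy":0.1,"dz":0,"rx":0,"ry":0,"rz":0}
    - {"dx":0.15,"dy":0.1,"dz":2,"rx":0,"ry":0,"rz":0}
    - {"dx":0.15,"dy":0.1,"dz":4,"rx":0,"ry":0,"rz":0}
    - {"dx":0.15,"dy":0.1,"dz":6,"rx":0,"ry":0,"rz":0}
    - {"dx":0.15,"dy":0.1,"dz":7.5,"rx":0,"ry":0,"rz":0}
    - {"dx":0.15,"dy":0.1,"dz":8.4,"rx":0,"ry":0,"rz":0}
    - {"dx":0.15,"dy":0.1,"dz":8.7,"rx":0,"ry":0,"rz":0}
    - {"dx":0.15,"dy":0.1,"dz":8.7,"rx":0,"ry":0,"rz":0}
  hand: 160

```text
time_s: 13.5
tcp_pos: [0.4534, -0.1363, 0.0603]
tool_rot: [-3.141, 0.0, -3.049]
contact_force: [-0.2, -1.0, 0.5]
finger_gap: 0.376
grasp_force: 0.0
```

arm_command:
  motion:
    - {"dx":0,"dy":0,"dz":0,"rx":0,"ry":0,"rz":0}
    - {"dx":0,"dy":0,"dz":0,"rx":0,"ry":0,"rz":0}
    - {"dx":0,"dy":0,"dz":0,"rx":0,"ry":0,"rz":0}
    - {"dx":0,"dy":0,"dz":0,"rx":0,"ry":0,"rz":0}
    - {"dx":0,"dy":0,"dz":0,"rx":0,"ry":0,"rz":0}
    - {"dx":0,"dy":0,"dz":0,"rx":0,"ry":0,"rz":0}
    - {"dx":0,"dy":0,"dz":0,"rx":0,"ry":0,"rz":0}
    - {"dx":0,"dy":0,"dz":0,"rx":0,"ry":0,"rz":0}
  hand: 255

```text
time_s: 14.5
tcp_pos: [0.4533, -0.1362, 0.06]
tool_rot: [-3.142, 0.0, -3.049]
contact_force: [0.2, -0.0, 0.1]
finger_gap: 0.001
grasp_force: 0.0
```

Run:
```python
from h import *
w=grab("wrist","w6"); s=arm.observe();print(s["tcp_pos"],s["tool_rot"],s["contact_force"],s["joints"])
cv2.imwrite("pics/w6c.png",cv2.resize(w["pixels"][100:300,220:440],(660,600)))
```

```text
[ 0.45328461 -0.13619099  0.05998255] [ 3.14158402e+00  3.59956667e-05 -3.04886790e+00] [-0.00391106  0.21054697 -1.19463732] [-4.69454130e-01  2.21528908e-01 -4.17316170e-01  9.31925394e-01
  2.64899753e-05 -5.62178884e-01]
```

View pics/w6c.png

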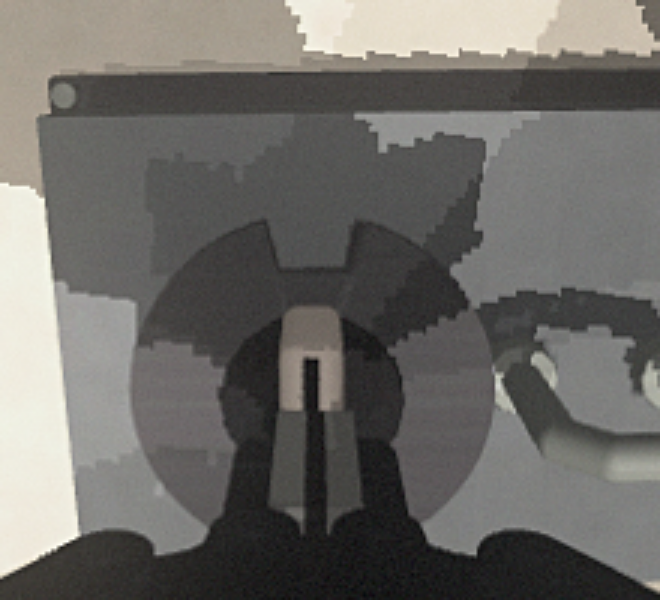

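The shut fingertips (crop row 410) are above the knob, so the real tips sit about 28 mm behind the reported TCP. I'll open, go 24 mm lower and close.

arm_command:
  motion:
    - {"dx":0,"dy":0,"dz":0,"rx":0,"ry":0,"rz":0}
    - {"dx":0,"dy":0,"dz":0,"rx":0,"ry":0,"rz":0}
    - {"dx":0,"dy":0,"dz":0,"rx":0,"ry":0,"rz":0}
    - {"dx":0,"dy":0,"dz":0.4,"rx":0,"ry":0,"rz":0}
    - {"dx":0,"dy":0,"dz":1.0,"rx":0,"ry":0,"rz":0}
    - {"dx":0,"dy":0,"dz":1.6,"rx":0,"ry":0,"rz":0}
    - {"dx":0,"dy":0,"dz":2.1,"rx":0,"ry":0,"rz":0}
    - {"dx":0,"dy":0,"dz":2.4,"rx":0,"ry":0,"rz":0}
  hand: 160

```text
time_s: 15.55
tcp_pos: [0.4531, -0.1361, 0.0355]
tool_rot: [3.141, -0.0, -3.049]
contact_force: [-0.6, -0.1, 0.6]
finger_gap: 0.372
grasp_force: 0.0
```

arm_command:
  motion:
    - {"dx":0,"dy":0,"dz":0,"rx":0,"ry":0,"rz":0}
    - {"dx":0,"dy":0,"dz":0,"rx":0,"ry":0,"rz":0}
    - {"dx":0,"dy":0,"dz":0,"rx":0,"ry":0,"rz":0}
    - {"dx":0,"dy":0,"dz":0,"rx":0,"ry":0,"rz":0}
    - {"dx":0,"dy":0,"dz":0,"rx":0,"ry":0,"rz":0}
    - {"dx":0,"dy":0,"dz":0,"rx":0,"ry":0,"rz":0}
    - {"dx":0,"dy":0,"dz":0,"rx":0,"ry":0,"rz":0}
    - {"dx":0,"dy":0,"dz":0,"rx":0,"ry":0,"rz":0}
  hand: 255

```text
time_s: 16.55
tcp_pos: [0.4532, -0.1368, 0.0361]
tool_rot: [-3.141, -0.0, -3.049]
contact_force: [-1.5, -5.0, -1.6]
finger_gap: 0.121
grasp_force: 60.3
```

Knob gripped. Turning clockwise.

arm_command:
  motion:
    - {"dx":0,"dy":0,"dz":0,"rx":0,"ry":0,"rz":0.1}
    - {"dx":0,"dy":0,"dz":0,"rx":0,"ry":0,"rz":0.2}
    - {"dx":0,"dy":0,"dz":0,"rx":0,"ry":0,"rz":0.3}
    - {"dx":0,"dy":0,"dz":0,"rx":0,"ry":0,"rz":0.4}
    - {"dx":0,"dy":0,"dz":0,"rx":0,"ry":0,"rz":0.5}
    - {"dx":0,"dy":0,"dz":0,"rx":0,"ry":0,"rz":0.6}
    - {"dx":0,"dy":0,"dz":0,"rx":0,"ry":0,"rz":0.7}
    - {"dx":0,"dy":0,"dz":0,"rx":0,"ry":0,"rz":0.8}

```text
time_s: 17.55
tcp_pos: [0.4536, -0.1358, 0.0361]
tool_rot: [3.14, 0.0, 2.431]
contact_force: [1.2, 0.3, -2.4]
finger_gap: 0.125
grasp_force: 60.3
```

arm_command:
  motion:
    - {"dx":0,"dy":0,"dz":0,"rx":0,"ry":0,"rz":0.1}
    - {"dx":0,"dy":0,"dz":0,"rx":0,"ry":0,"rz":0.2}
    - {"dx":0,"dy":0,"dz":0,"rx":0,"ry":0,"rz":0.3}
    - {"dx":0,"dy":0,"dz":0,"rx":0,"ry":0,"rz":0.4}
    - {"dx":0,"dy":0,"dz":0,"rx":0,"ry":0,"rz":0.5}
    - {"dx":0,"dy":0,"dz":0,"rx":0,"ry":0,"rz":0.6}
    - {"dx":0,"dy":0,"dz":0,"rx":0,"ry":0,"rz":0.7}
    - {"dx":0,"dy":0,"dz":0,"rx":0,"ry":0,"rz":0.77}

```text
time_s: 18.55
tcp_pos: [0.4545, -0.1355, 0.0361]
tool_rot: [3.139, -0.002, 1.662]
contact_force: [5.3, 2.5, -4.5]
finger_gap: 0.127
grasp_force: 60.0
```

arm_command:
  motion:
    - {"dx":0,"dy":0,"dz":0,"rx":0,"ry":0,"rz":0}
    - {"dx":0,"dy":0,"dz":0,"rx":0,"ry":0,"rz":0}
    - {"dx":0,"dy":0,"dz":0,"rx":0,"ry":0,"rz":0}
    - {"dx":0,"dy":0,"dz":0,"rx":0,"ry":0,"rz":0}
    - {"dx":0,"dy":0,"dz":-2.5,"rx":0,"ry":0,"rz":0}
    - {"dx":0,"dy":0,"dz":-6,"rx":0,"ry":0,"rz":0}
    - {"dx":0,"dy":0,"dz":-9,"rx":0,"ry":0,"rz":0}
    - {"dx":0,"dy":0,"dz":-9,"rx":0,"ry":0,"rz":0}
  hand: 160

```text
time_s: 19.55
tcp_pos: [0.4544, -0.1368, 0.128]
tool_rot: [3.138, 0.002, 1.664]
contact_force: [0.2, 0.6, -1.0]
finger_gap: 0.373
grasp_force: 0.0
```

Run:
```python
from h import *
w=grab("wrist","w7"); s=arm.observe();print(s["tcp_pos"],s["tool_rot"],s["contact_force"])
yaw=np.radians(5.3); c,x,y=frame((.45,-.0965,.04),(-np.sin(yaw),np.cos(yaw)))
P=s["tcp_pos"]-c; print("blk",P@x,P@y, "yaw off",s["tool_rot"][2]-np.pi/2-yaw)
Q=lambda a,b,z:c+x*a+y*b+[0,0,z]
print("pred crown",proj(w,Q(.026,0,.047)),"knob",proj(w,[Q(-.062,0,.046),Q(-.018,0,.046)]),"gap",proj(w,Q(-.006,0,.017)))
cv2.imwrite("pics/w7c.png",cv2.resize(w["pixels"][60:340,180:500],(685,600)))
```

```text
[ 0.45366154 -0.136411    0.12656173] [3.14006597e+00 9.63177973e-04 1.66440431e+00] [-0.35025029 -0.11717905 -0.79288267]
blk -0.04007858736391638 4.072075903229424e-05 yaw off 0.0011055351367164207
pred crown [[323.66286548 123.55585349]] knob [[323.67508872 236.25596262]
 [323.66736022 183.03525561]] gap [[323.66846982 161.47826988]]
```

View pics/w7c.png

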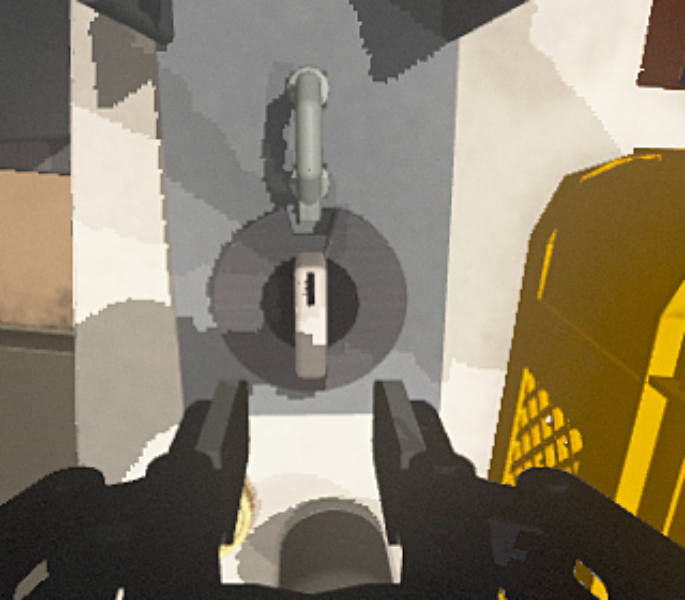

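The toe stands in the gap (crop ≈ 308,215) and the knob line is aligned. The shackle bar centre is ≈ (311,138), within 2 px of prediction. Moving onto the crown.

arm_command:
  motion:
    - {"dx":3.3,"dy":0.1,"dz":0,"rx":0,"ry":0,"rz":0}
    - {"dx":6.6,"dy":0.1,"dz":0,"rx":0,"ry":0,"rz":0}
    - {"dx":6.6,"dy":0.1,"dz":2,"rx":0,"ry":0,"rz":0}
    - {"dx":6.6,"dy":0.1,"dz":4,"rx":0,"ry":0,"rz":0}
    - {"dx":6.6,"dy":0.1,"dz":6,"rx":0,"ry":0,"rz":0}
    - {"dx":6.6,"dy":0.1,"dz":7.4,"rx":0,"ry":0,"rz":0}
    - {"dx":6.6,"dy":0.1,"dz":8.2,"rx":0,"ry":0,"rz":0}
    - {"dx":6.6,"dy":0.1,"dz":8.2,"rx":0,"ry":0,"rz":0}

```text
time_s: 20.6
tcp_pos: [0.4478, -0.0703, 0.0435]
tool_rot: [-3.141, -0.0, 1.664]
contact_force: [-0.3, -0.2, -0.6]
finger_gap: 0.373
grasp_force: 0.0
```

arm_command:
  motion:
    - {"dx":0,"dy":0,"dz":0,"rx":0,"ry":0,"rz":0}
    - {"dx":0,"dy":0,"dz":0,"rx":0,"ry":0,"rz":0}
    - {"dx":0,"dy":0,"dz":0,"rx":0,"ry":0,"rz":0}
    - {"dx":0,"dy":0,"dz":0,"rx":0,"ry":0,"rz":0}
    - {"dx":0,"dy":0,"dz":0,"rx":0,"ry":0,"rz":0}
    - {"dx":0,"dy":0,"dz":0,"rx":0,"ry":0,"rz":0}
    - {"dx":0,"dy":0,"dz":0,"rx":0,"ry":0,"rz":0}
    - {"dx":0,"dy":0,"dz":0,"rx":0,"ry":0,"rz":0}
  hand: 255

```text
time_s: 21.6
tcp_pos: [0.4485, -0.0705, 0.0445]
tool_rot: [3.141, 0.0, 1.664]
contact_force: [0.3, -0.0, 5.7]
finger_gap: 0.08
grasp_force: 58.7
```

Gripped. Lifting gently first.

arm_command:
  motion:
    - {"dx":0,"dy":0,"dz":-0.2,"rx":0,"ry":0,"rz":0}
    - {"dx":0,"dy":0,"dz":-0.5,"rx":0,"ry":0,"rz":0}
    - {"dx":0,"dy":0,"dz":-0.8,"rx":0,"ry":0,"rz":0}
    - {"dx":0,"dy":0,"dz":-1.1,"rx":0,"ry":0,"rz":0}
    - {"dx":0,"dy":0,"dz":-1.4,"rx":0,"ry":0,"rz":0}
    - {"dx":0,"dy":0,"dz":-1.7,"rx":0,"ry":0,"rz":0}
    - {"dx":0,"dy":0,"dz":-2,"rx":0,"ry":0,"rz":0}
    - {"dx":0,"dy":0,"dz":-2,"rx":0,"ry":0,"rz":0}

```text
time_s: 22.6
tcp_pos: [0.4483, -0.0704, 0.0643]
tool_rot: [3.141, 0.0, 1.664]
contact_force: [0.6, 0.1, -2.1]
finger_gap: 0.078
grasp_force: 58.5
```

arm_command:
  motion:
    - {"dx":0,"dy":0,"dz":-0.8,"rx":0,"ry":0,"rz":0}
    - {"dx":0,"dy":0,"dz":-2,"rx":0,"ry":0,"rz":0}
    - {"dx":0,"dy":0,"dz":-3.5,"rx":0,"ry":0,"rz":0}
    - {"dx":0,"dy":0,"dz":-5,"rx":0,"ry":0,"rz":0}
    - {"dx":0,"dy":0,"dz":-6.3,"rx":0,"ry":0,"rz":0}
    - {"dx":0,"dy":0,"dz":-7.3,"rx":0,"ry":0,"rz":0}
    - {"dx":0,"dy":0,"dz":-7.9,"rx":0,"ry":0,"rz":0}
    - {"dx":0,"dy":0,"dz":-8,"rx":0,"ry":0,"rz":0}

```text
time_s: 23.6
tcp_pos: [0.4482, -0.0704, 0.1442]
tool_rot: [3.141, 0.0, 1.664]
contact_force: [1.1, -0.7, -2.0]
finger_gap: 0.08
grasp_force: 58.5
```

arm_command:
  motion:
    - {"dx":0,"dy":0,"dz":0,"rx":0,"ry":0,"rz":0}
    - {"dx":0,"dy":0,"dz":0,"rx":0,"ry":0,"rz":0}
    - {"dx":0,"dy":0,"dz":0,"rx":0,"ry":0,"rz":0}
    - {"dx":0,"dy":0,"dz":0,"rx":0,"ry":0,"rz":0}
    - {"dx":0,"dy":0,"dz":0,"rx":0,"ry":0,"rz":0}
    - {"dx":0,"dy":0,"dz":0,"rx":0,"ry":0,"rz":0}
    - {"dx":0,"dy":0,"dz":0,"rx":0,"ry":0,"rz":0}
    - {"dx":0,"dy":0,"dz":0,"rx":0,"ry":0,"rz":0}

```text
time_s: 24.6
tcp_pos: [0.4481, -0.0704, 0.144]
tool_rot: [3.142, 0.0, 1.664]
contact_force: [0.8, -0.8, -1.1]
finger_gap: 0.08
grasp_force: 58.5
```

Run:
```python
from h import *
a=load("s5")["pixels"].astype(int); f=grab("scene","s8"); b=f["pixels"].astype(int)
d=abs(a-b)[140:200,255:310].max(2); print("guard patch changed frac",(d>60).mean())
w=grab("wrist","w8"); t=load("w7"); 
s=arm.observe(); 
for z in(.187,.142): print(proj(w,s["tcp_pos"]*[1,1,0]+[0,0,z]))
hsv=cv2.cvtColor(w["pixels"][200:300,260:400],cv2.COLOR_BGR2GRAY); print(hsv[::8,::8])
print(arm.close_job())
```

```text
guard patch changed frac 0.0
[[324.64160777 265.45447257]]
[[324.65509521 230.76586499]]
[[247 156 161 100  83 149 156 161 163 163 132 135 138 138 142 140 221 221]
 [162 146 101 103  98 159 156  75  81 157 136 137 134 138 141 138 223 221]
 [157 105  98 102  98  97  88  74  82 132 140 133 137 139 140 139 224 219]
 [159 105 100 103 104  87  63  67 140 118  55 131 137 158 164 138 240 222]
 [159 100 101  99  90  81  71  72 138 127 115  99 140 158 159 157 240 239]
 [165 115  99  94  70  71  95  63 137 130  94 110 115 132 154 159 239 240]
 [160 126 100  94 108  42  94  33 156  93  90  47  57 134 156 157 238 238]
 [241 131  97  77  38  45  92  41  78  52  80  45  45 107 152 157 241 240]
 [239 161 157 120  40  39  79  38  78  49  84  60  47 116 154 150 240 237]
 [239 153 158  83  41  41  41  37  80  46  76  50  46  37 155 160 238 236]
 [ 24 226 168  41  35  41  38  37  78  44  44  45  43  48 168 195 210  48]
 [ 45  40  44  41  38  37  43  42  93  42  46  39  47  43  44  43  46  42]
 [ 34  40  39  46  42  36  37  36  73  95  35  43  42  41  44  41  43  49]]
the job is handed in; nothing more can be done
None
```

The job is handed in at about 25 s: the guard is over at its end stop, the dial gap is at the toe, and the gripper holds the shackle still, 10.0 cm above where it sat; I did not view a picture of it after the lift, so "upright" rests on the straight lift and steady grip.

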